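Unload the pull mould and preset the press wheel

TASK

The plywood pulls are pressed: first roll the knurled pressure wheel back with a fingertip, click by click, to the green line (3 clicks above zero; never past the first line), then sweep the row of heater toggles off by dragging a finger along the bank. Only then lift every pull out of the mould and stand them all on their feet on the floor of the blue tray. Last, with all of them in the tray, roll the wheel up to the blue line (5 clicks above green) for the next load; leave the pencil, shim, glue, wax and offcuts alone.

Things in the scene. Friction and masses are not known exactly. Their poses are not given: they have to be found in the camera images.
- mould: aluminium forming mould, 200 (x) x 180 (y) x 35 mm, fixed, open on top, origin at the centre of its underside. Six cavities 12 mm deep (floors 23 mm up) centred at its x = -50, +50 and y = -58, 0, +58 mm, each with a steel core ridge (28 x 22 mm, 4 mm proud of the mould's top) under the arch of the part. Some cavities are empty.
- console: grey control box, 190 (x) x 130 (y) x 60 mm, fixed, origin at the centre of its underside. On its flat top (60 mm): black knurled thumbwheel at its y = -35 mm, scale with a red pointer at y = -56 to -45 mm, row of four toggles at y = +35 mm; a red lamp at its -x end. May stand on either side of the mould, with the tray on the other.
- wheel_top (a point): fixed point on the crown of the thumbwheel, 18 mm above the box top. The wheel is 60 mm across and 16 mm wide, turns about the box's y axis; only its upper part sticks out of the box. A finger pressed lightly on the crown (some 4 to 10 N) and drawn along the box's x rolls it by friction.
- wheel (a joint): thumbwheel angle, rad; 0.2 rad is one click = one scale line = 6 mm of rim. Falls as the crown is drawn to the box's -x (towards the robot), rises the other way; limits 0 (zero line) and 2.5. Green line: click 3, 0.6 rad; blue: click 8, 1.6 rad. Starts at 9 to 11.5 clicks. The red pointer follows along box x, 30 mm per rad, at x = -18 mm on green, +12 on blue. Friction (0.03 Nm) holds it.
- bank_first (a point): foot of toggle1 on the box top, the toggle nearest the robot (box x = -51 mm)
- bank_last (a point): foot of toggle4 on the box top (box x = +51 mm). The toggles stand in a straight row along the box's x, 34 mm apart.
- toggle1 (a joint): toggle 1 of the bank, counted from the robot: 8 mm steel bat, red tip, pivot 3 mm above the box top, 28 mm pivot to tip end. rad: -0.3 on (leans to the robot, tip 30 mm above the box top), 0 upright, 1.15 stop, off (folded away, 17 mm high); past 0.7 is off. Moves along box x, stays where left. A fingertip 21 mm above the box top drawn along box +x folds it and passes over.
- toggle2 (a joint): toggle 2 of the bank, counted from the robot: 8 mm steel bat, red tip, pivot 3 mm above the box top, 28 mm pivot to tip end. rad: -0.3 on (leans to the robot, tip 30 mm above the box top), 0 upright, 1.15 stop, off (folded away, 17 mm high); past 0.7 is off. Moves along box x, stays where left. A fingertip 21 mm above the box top drawn along box +x folds it and passes over.
- toggle3 (a joint): toggle 3 of the bank, counted from the robot: 8 mm steel bat, red tip, pivot 3 mm above the box top, 28 mm pivot to tip end. rad: -0.3 on (leans to the robot, tip 30 mm above the box top), 0 upright, 1.15 stop, off (folded away, 17 mm high); past 0.7 is off. Moves along box x, stays where left. A fingertip 21 mm above the box top drawn along box +x folds it and passes over.
- toggle4 (a joint): toggle 4 of the bank, counted from the robot: 8 mm steel bat, red tip, pivot 3 mm above the box top, 28 mm pivot to tip end. rad: -0.3 on (leans to the robot, tip 30 mm above the box top), 0 upright, 1.15 stop, off (folded away, 17 mm high); past 0.7 is off. Moves along box x, stays where left. A fingertip 21 mm above the box top drawn along box +x folds it and passes over.
- tray: blue steel cooling tray, inside 200 (x) x 176 (y) mm, walls 5 mm thick and 18 mm high overall, floor 5 mm thick, fixed to the bench, origin at the centre of its underside. Empty at the start; room for six pulls side by side, their length along its x.
- pull1: formed plywood drawer pull, hat-shaped: 80 mm long (x), 24 wide (y), 34 high, 45 g: flat bridge 50 mm long on top, 8 mm thick, two upright legs (outer faces 50 mm apart along x), two flat feet 8 mm thick at the ends. Origin at the centre of its underside, z up on its feet. Starts in a mould cavity, length along the mould's x, its upper 22 mm proud of the mould; may be absent.
- pull2: formed plywood drawer pull, hat-shaped: 80 mm long (x), 24 wide (y), 34 high, 45 g: flat bridge 50 mm long on top, 8 mm thick, two upright legs (outer faces 50 mm apart along x), two flat feet 8 mm thick at the ends. Origin at the centre of its underside, z up on its feet. Starts in a mould cavity, length along the mould's x, its upper 22 mm proud of the mould; may be absent.
- pull3: formed plywood drawer pull, hat-shaped: 80 mm long (x), 24 wide (y), 34 high, 45 g: flat bridge 50 mm long on top, 8 mm thick, two upright legs (outer faces 50 mm apart along x), two flat feet 8 mm thick at the ends. Origin at the centre of its underside, z up on its feet. Starts in a mould cavity, length along the mould's x, its upper 22 mm proud of the mould; may be absent.
- pull4: formed plywood drawer pull, hat-shaped: 80 mm long (x), 24 wide (y), 34 high, 45 g: flat bridge 50 mm long on top, 8 mm thick, two upright legs (outer faces 50 mm apart along x), two flat feet 8 mm thick at the ends. Origin at the centre of its underside, z up on its feet. Starts in a mould cavity, length along the mould's x, its upper 22 mm proud of the mould; may be absent.
- pull5: formed plywood drawer pull, hat-shaped: 80 mm long (x), 24 wide (y), 34 high, 45 g: flat bridge 50 mm long on top, 8 mm thick, two upright legs (outer faces 50 mm apart along x), two flat feet 8 mm thick at the ends. Origin at the centre of its underside, z up on its feet. Starts in a mould cavity, length along the mould's x, its upper 22 mm proud of the mould; may be absent.
- pull6: formed plywood drawer pull, hat-shaped: 80 mm long (x), 24 wide (y), 34 high, 45 g: flat bridge 50 mm long on top, 8 mm thick, two upright legs (outer faces 50 mm apart along x), two flat feet 8 mm thick at the ends. Origin at the centre of its underside, z up on its feet. Starts in a mould cavity, length along the mould's x, its upper 22 mm proud of the mould; may be absent.
- pencil: red carpenter's pencil 130 x 12 x 10 mm lying between the things; bystander (origin at the centre of its underside)
- shim: dark wooden shim 100 x 14 x 10 mm lying between the things; bystander (origin at the centre of its underside)
- glue: white glue bottle, 60 mm across, 170 mm tall; bystander (origin at the centre of its underside)
- offcut1: dark board offcut 70 x 160 x 18 mm; bystander (origin at the centre of its underside)
- offcut2: plywood offcut 50 x 110 x 18 mm lying on the dark one; bystander (origin at the centre of its underside)
- wax: wax tin 70 mm across, 50 mm tall; bystander (origin at the centre of its underside)
Things that resemble listed ones, but are neither listed nor needed, are in the scene too. What is shaped like the console but purple or yellow is not meant.

How it is judged:
By the outcome, as a careful person would: the job done as asked, in the order asked, and still so for the second after the job is handed in, with the robot touching nothing.
Of pull1, pull2, pull3, pull4, pull5, pull6 only 4 to 6 are there at a start; the rules pass over those that are not, and their reading is None.
At some moment in a run one of pull1, pull2, pull3, pull4, pull5, pull6 may be knocked a few centimetres aside while the robot is not near it.
It also fails if it takes over 210 s, if anything falls off the work surface, if the arm or the gripper's body presses on something with over 40 N, if the wrist force passes 120 N, or if a joint passes its speed limit or range.

ROBOT

A 7-joint arm with a two-finger parallel gripper is mounted at the origin on the work surface. World frame = base frame: x ahead of the robot, y to its left, z up, the work surface at z = 0. Lengths are in mm, angles in rad, forces in N, time in s.
With the tool pointing down it reaches from about 425 to 875 mm from the base axis. Payload 9.9 kg.
Tool frame: the origin (TCP) lies midway between the tips of the shut fingers; the grasp point (between the pads) lies 19 mm behind it; z points along the fingers, y is the line along which they close (so a half turn about z gives the same grasp; the last joint's range is limited). The gripper opens to 85 mm and grips with 20 to 120 N. Pads are 22 mm wide; open, the fingers measure 114 mm over their backs; the gripper's body (76 mm by 85 mm) begins 54 mm behind the grasp point. The pads swing forward as they close: fully open they stand 13 mm farther back than shut.
Start: joints at [-1.196, 0.576, 0.025, 1.437, -0.015, 1.129, -0.057], TCP at [298.932, 605.201, 231.289] pointing down, gripper open.
Joint ranges: [-2.76, 2.76], [-0.34, 2.15], [-1.52, 1.57], [0.19, 2.46], [-1.09, 4.23], [0.17, 1.99], [-2.82, 2.82]. Speed limits (rad/s): [2.22, 2.22, 3.01, 3.01, 3.14, 3.14, 3.14].

INTERFACE

Orientations are given as a 3x3 rotation matrix whose columns are the frame's x, y, z axes.
In Python, from cell import env gives the robot as it stands.
- The arm moves only by the tool apply_moves, never from a script. Its argument "deltas" is a list of rows, each a list of 5 numbers: the shift along the tool's x, y, z in mm, then the turn about the tool's z in degrees, then the finger opening in mm, from 0 to 85.4. In form: [[dx, dy, dz, spin, hand], ...]. A call has 1 to 10 rows; each row is the pose to reach, as a shift and turn from the pose commanded when the call began, along the tool's axes at that moment; what a row does not reach only later rows make up. A row lasts 1/8 s, in which the tool goes at most 62.5 mm and 10.7 degrees, less where a joint would pass 70% of its speed; a pose out of reach is approached as far as the arm can. A call with a gripper value outside its range is refused whole. The fingers move at their own pace and stop on an object; "grip_force" is the grip in N (left out, the last holds). Time passes only in rows, so rows that repeat a pose let the fingers close. It gives the time, the measured TCP pose, the force, the opening and the grip force at its end, in the units of the state.
- env.read_state(): the state, without advancing time (a new reading comes with each control period).
- env.read_camera(name): name is "scene" or "top"; returns a dict with "image" (480x640x3 uint8, red, green, blue), "mtx" (3x3 intrinsics, pixels), "rvec" (rotation vector, rad) and "tvec" (3), from world to camera coordinates, as OpenCV has them. Camera axes: x right, y down, z forward; pixel columns grow to the right and rows downward; lengths in mm; the calibration is good to about 2 mm. A picture is of the moment at which its call begins. There is no depth.
- env.close_job(): hands the job in; it is judged then, once.
Trained networks look in a picture, given as the dict that the camera call returned (one of the last four; its "shot" number tells which), for a name from the list of things; names that differ only in an ending like _2 or _b are one class to them, and where a whole thing is asked for, a point or a joint stands for the part that bears it (a point fixed in the world has none). Each returns a list of dicts, best first, with "conf" (0 to 1); they miss things now and then, are a little off and sometimes report something else, mostly with a low value. They report only what shows in the picture. A call takes as long as a camera call. They do not tell look-alikes from the thing itself.
- env.spot_in(picture, label): "at" ([x, y, z] in mm, in the coordinates of the camera as it stood for that picture, good to about 4 mm: the middle of the surface that is visible of it).
- env.outline_of(picture, label): "mask" (480x640 bool, what is visible of it).
- env.landmark_of(picture, label): "at" ([x, y, z] in mm, in the coordinates of the camera as it stood for that picture, good to about 4 mm: a listed point, or the origin of a listed thing).
The state is a dict: "clock": time; "q": joint angles; "joint_velocities": joint speeds; "joint_torque": joint torques, N m; "position": TCP position; "ee_rot": TCP orientation; "ft_force": force on the tool from outside, world axes, zero at the start; "wrist_torque": the same for the moment, N m; "opening": finger opening in mm; "grasp_force": force on a finger pad.
Only numpy, scipy, OpenCV 4.12 (cv2) and the standard library are available. Lean on these libraries where they do the work, as an engineer would, in place of code of your own. Each camera call takes 0.05 s, during which the arm holds its last target. There are 200 camera calls.

## Working session

There is one attempt and no reset: what is moved stays moved. The work goes in short steps, Python scripts to look and compute and a tool call to move; the robot and the scene stay as the last step left them, time stands still between calls to the robot, and variables do not carry over. Pictures are saved under pics/ and viewed, at most 14 in all, crops included, and the job is handed in when it is done.

Besides the shell and the picture viewer there is one more tool, called as name([rows], argument=value, ...), one row to a line, values as JSON. apply_moves: Moves the arm, as the interface text tells. Its arguments: {"type":"object","properties":{"deltas":{"type":"array","items":{"type":"array","items":{"type":"number"}}},"grip_force":{"type":"number"}},"required":["deltas"]}

```bash
mkdir -p pics; cat > h.py <<'E'
import numpy as np, cv2
from cell import env
def shot(n,name=None):
    p=env.read_camera(n)
    if name: cv2.imwrite('pics/'+name+'.png',p['image'][:,:,::-1])
    return p
def w(p,a):
    R=cv2.Rodrigues(np.array(p['rvec'],float))[0]
    return R.T@(np.array(a,float).ravel()-np.array(p['tvec'],float).ravel())
def px(p,X):
    return cv2.projectPoints(np.array(X,float).reshape(-1,1,3),np.array(p['rvec'],float),np.array(p['tvec'],float),np.array(p['mtx'],float),None)[0].reshape(-1,2)
def ray(p,uv,z):
    R=cv2.Rodrigues(np.array(p['rvec'],float))[0];c=-R.T@np.array(p['tvec'],float).ravel()
    d=R.T@np.linalg.inv(np.array(p['mtx'],float))@np.array([uv[0],uv[1],1.])
    return c+d*(z-c[2])/d[2]
def st():
    s=env.read_state();print('t',round(s['clock'],2),'p',np.round(s['position'],1),'F',np.round(s['ft_force'],1),'open',round(s['opening'],1));print(np.round(s['ee_rot'],3).tolist());return s
E
python3 - <<'E'
from h import *
st()
for n in ('top','scene'):
    p=shot(n,n+'0')
    for l in ['mould','console','wheel_top','bank_first','bank_last','tray','pull1','glue','wax','pencil','shim']:
        print(n,l,[(np.round(w(p,d['at'])).tolist(),round(d['conf'],2)) for d in env.landmark_of(p,l)][:8])
E
```

```text
t 0.0 p [298.8 604.8 230.4] F [-0.5 -0.8 -0.5] open 85.6
[[-0.897, 0.443, -0.001], [0.443, 0.897, -0.002], [-0.0, -0.002, -1.0]]
top mould [([579.0, 1.0, -2.0], 0.94)]
top console [([236.0, -265.0, 2.0], 0.96), ([488.0, -320.0, -5.0], 0.71), ([302.0, -562.0, 0.0], 0.7)]
top wheel_top [([230.0, -298.0, 84.0], 0.94), ([307.0, -594.0, 82.0], 0.87), ([480.0, -353.0, 79.0], 0.85), ([777.0, -185.0, 19.0], 0.57)]
top bank_first [([246.0, -540.0, 63.0], 0.97), ([436.0, -285.0, 58.0], 0.85)]
top bank_last [([298.0, -244.0, 62.0], 0.94), ([345.0, -520.0, 61.0], 0.88), ([537.0, -291.0, 59.0], 0.76)]
top tray [([535.0, 311.0, 1.0], 0.66), ([468.0, 140.0, -2.0], 0.63)]
top pull1 [([633.0, 5.0, 21.0], 0.8), ([530.0, -8.0, 25.0], 0.78), ([523.0, 50.0, 22.0], 0.55), ([625.0, 60.0, 22.0], 0.53)]
top glue [([784.0, 54.0, 1.0], 0.75)]
top wax [([758.0, 254.0, 1.0], 0.55), ([578.0, 0.0, 0.0], 0.54), ([519.0, 51.0, 28.0], 0.33)]
top pencil [([467.0, 145.0, -4.0], 0.69)]
top shim [([480.0, -143.0, 4.0], 0.52)]
scene mould [([582.0, 2.0, 4.0], 0.59)]
scene console [([233.0, -260.0, 3.0], 0.97), ([300.0, -560.0, -2.0], 0.83), ([488.0, -318.0, -3.0], 0.75)]
scene wheel_top [([223.0, -296.0, 78.0], 0.76), ([486.0, -355.0, 78.0], 0.69), ([307.0, -591.0, 78.0], 0.59)]
scene bank_first [([194.0, -216.0, 64.0], 0.7), ([442.0, -279.0, 57.0], 0.6), ([244.0, -535.0, 60.0], 0.6)]
scene bank_last [([537.0, -290.0, 64.0], 0.73), ([295.0, -240.0, 59.0], 0.71), ([342.0, -522.0, 60.0], 0.66)]
scene tray [([534.0, 308.0, -2.0], 0.61)]
scene pull1 [([535.0, -5.0, 21.0], 0.82), ([629.0, 6.0, 24.0], 0.78), ([627.0, 61.0, 26.0], 0.61)]
scene glue [([784.0, 49.0, 4.0], 0.77), ([486.0, -354.0, 79.0], 0.52)]
scene wax []
scene pencil [([469.0, 143.0, 1.0], 0.46)]
scene shim [([481.0, -317.0, -6.0], 0.64), ([478.0, -143.0, -3.0], 0.46), ([527.0, 51.0, 24.0], 0.43)]
```

View pics/top0.png

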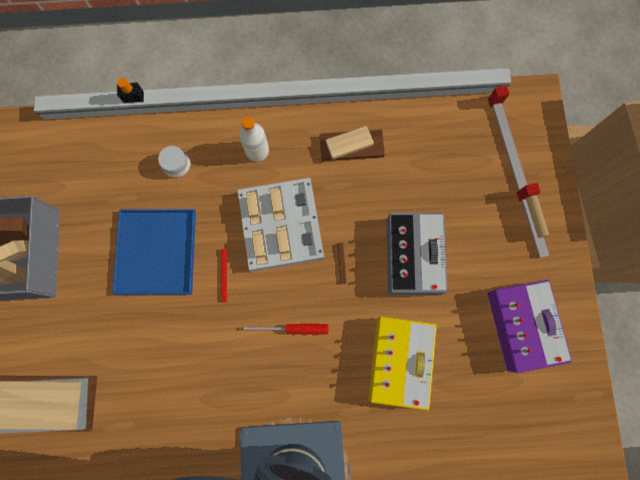

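View pics/scene0.png

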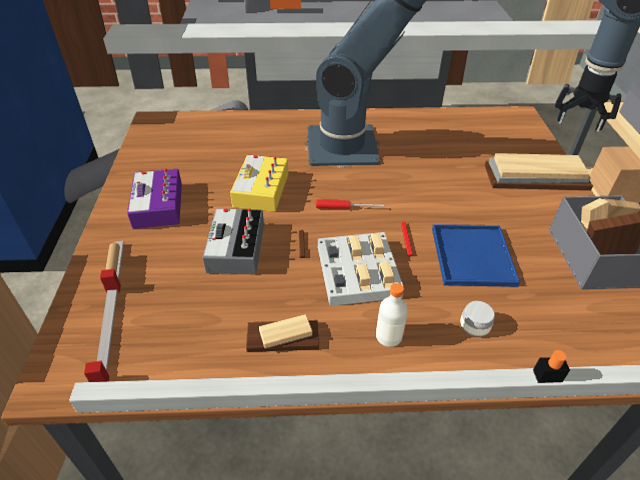

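The top view shows the grey console at about (417,253), the mould at (280,224) with 4 pulls and its right-hand column empty, and the blue tray at (155,252). The scene view agrees. Next I fit the poses to the outlines.

```bash
cat > fit.py <<'E'
from h import *
from scipy.optimize import minimize
def hullmask(p,x,y,yaw,L,W,H):
    c,s=np.cos(yaw),np.sin(yaw)
    P=[[x+c*a-s*b,y+s*a+c*b,z] for a in(-L/2,L/2) for b in(-W/2,W/2) for z in(0,H)]
    m=np.zeros((480*4,640*4),np.uint8)
    cv2.fillConvexPoly(m,cv2.convexHull(np.round(px(p,P)*4+1.5).astype(np.int32)),1)
    return m
def fit(obs,x0,L,W,H):
    obs=[(p,cv2.resize(m.astype(np.uint8),(2560,1920),interpolation=cv2.INTER_NEAREST)) for p,m in obs]
    def f(v):
        r=0
        for p,m in obs:
            h=hullmask(p,v[0],v[1],v[2]/100,L,W,H); r+=1-(h&m).sum()/(h|m).sum()
        return r
    b=minimize(f,[x0[0],x0[1],0],method='Nelder-Mead',options=dict(initial_simplex=np.array([[x0[0],x0[1],0],[x0[0]+8,x0[1],4],[x0[0],x0[1]+8,-4],[x0[0]-5,x0[1]-5,8.]])))
    return b.x/[1,1,100],b.fun/len(obs)
E
python3 - <<'E'
from fit import *
ps=[shot('top'),shot('scene')]
for l,x0,s in [('console',(488,-319),(190,130,60)),('mould',(580,1),(200,180,35)),('tray',(535,310),(210,186,18))]:
    O=[]
    for p in ps:
        c=px(p,[x0[0],x0[1],s[2]/2])[0]
        for d in env.outline_of(p,l):
            m=d['mask'];v,u=np.nonzero(m)
            if np.hypot(u.mean()-c[0],v.mean()-c[1])<25: O.append((p,m));break
    print(l,len(O),fit(O,x0,*s),[fit([o],x0,*s) for o in O])
p=ps[0]
im=p['image'][:,:,::-1]
a=cv2.resize(im[205:300,380:455],None,fx=6,fy=6,interpolation=cv2.INTER_CUBIC)
b=cv2.resize(im[170:280,230:330],None,fx=3.4,fy=5.18,interpolation=cv2.INTER_CUBIC)
b=cv2.resize(b,(340,570))
cv2.imwrite('pics/c1.png',np.hstack([a,b]))
E
```

```text
console 2 (array([ 4.83937884e+02, -3.18337090e+02, -6.01858889e-02]), np.float64(0.05333220616965406)) [(array([ 4.85994776e+02, -3.18973501e+02, -6.17328543e-02]), np.float64(0.04584891738544128)), (array([ 4.81614423e+02, -3.18063502e+02, -5.76652449e-02]), np.float64(0.05298805481765567))]
mould 2 (array([ 5.80206850e+02, -6.35510140e-01,  1.02797643e-01]), np.float64(0.2516985772271261)) [(array([ 5.80645951e+02, -9.35515984e-01,  1.06218928e-01]), np.float64(0.2195725400184816)), (array([5.79533826e+02, 3.84648300e-02, 9.70845784e-02]), np.float64(0.28275627113511326))]
tray 2 (array([ 5.35329948e+02,  3.08285861e+02, -6.04803229e-02]), np.float64(0.021129626294599524)) [(array([ 5.34477113e+02,  3.08190933e+02, -5.66821690e-02]), np.float64(0.023274154500770305)), (array([ 5.35558278e+02,  3.08798806e+02, -6.47376832e-02]), np.float64(0.017933835535613785))]
```

View pics/c1.png

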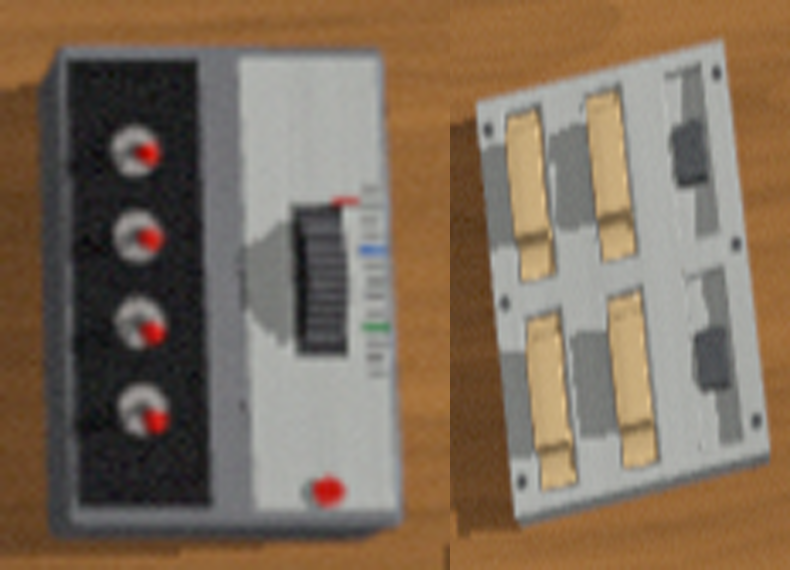

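The outline fits agree with the networks: console (485,-319) at yaw -0.06, mould (580,0) at yaw 0.103, tray (535,308) at yaw -0.06. The crop shows the red pointer at about 11 clicks, between the top scale lines and 3 above blue, with all four toggles on. Now moving.

apply_moves([
  [-367,-153,0,0,0],
  [-367,-153,0,0,0],
  [-367,-153,0,0,0],
  [-367,-153,0,0,0],
  [-367,-153,0,0,0],
  [-367,-153,0,0,0],
  [-367,-153,0,0,0],
  [-538,-409,0,0,0],
  [-538,-409,0,0,0],
  [-538,-409,0,0,0],
])

```text
clock: 2.85
position: [584.5, 118.7, 231.4]
ee_rot: [[-0.897, 0.442, 0.0], [0.442, 0.897, 0.001], [0.0, 0.001, -1.0]]
ft_force: [0.6, -0.2, -1.0]
opening: 0.3
grasp_force: 0.0
```

apply_moves([
  [-180,-270,0,0,0],
  [-180,-270,0,0,0],
  [-180,-270,0,0,0],
  [-180,-270,0,0,0],
  [-180,-270,0,0,0],
  [-200,-400,0,0,0],
  [-200,-400,0,0,0],
  [-200,-400,0,0,0],
  [-200,-400,0,0,0],
  [-200,-400,0,0,0],
])

```text
clock: 4.1
position: [588.0, -324.8, 231.2]
ee_rot: [[-0.898, 0.44, 0.001], [0.44, 0.898, 0.002], [0.0, 0.002, -1.0]]
ft_force: [0.4, 1.8, 1.1]
opening: 0.1
grasp_force: 0.0
```

```bash
cat >> h.py <<'E'
def go(x,y,z,a):
    "deltas to world x,y,z with tool x axis at angle a deg (mod 180)"
    s=st();R=np.array(s['ee_rot']);d=R.T@(np.array([x,y,z])-s['position'])
    c=np.degrees(np.arctan2(R[1,0],R[0,0]));sp=-(a-c);sp=(sp+90)%180-90
    print('go',np.round(d,1).tolist(),'spin',round(sp,2),'q7',np.round(s['q'][6],2))
def pt(C,a,b):
    c,s=np.cos(C[2]),np.sin(C[2]);return C[0]+c*a-s*b,C[1]+s*a+c*b
CON=(485,-319,-.06);MO=(580,-.5,.103);TR=(535.3,308.3,-.06)
E
python3 -c "
from h import *
x,y=pt(CON,8,-35);go(x,y,120,-3.45)"
```

```text
t 4.1 p [ 588.  -324.8  231.2] F [0.4 1.8 1.1] open 0.1
[[-0.898, 0.44, 0.001], [0.44, 0.898, 0.002], [0.0, 0.002, -1.0]]
go [74.2, -69.6, 111.1] spin -22.66 q7 1.61
```

apply_moves([
  [74,-70,100,-22.7,0],
  [74,-70,100,-22.7,0],
  [74,-70,120,-22.7,0],
  [74,-70,130,-22.7,0],
  [74,-70,136,-22.7,0],
  [74,-70,136,-22.7,0],
])

```text
clock: 4.85
position: [491.2, -356.8, 95.9]
ee_rot: [[-0.998, 0.061, 0.001], [0.061, 0.998, -0.0], [-0.001, -0.0, -1.0]]
ft_force: [-1.5, -0.1, 0.4]
opening: -0.1
grasp_force: 0.0
```

```bash
python3 - <<'E'
from h import *
x,y=pt(CON,8,-35);go(x,y,78,-3.45)
for n in('top','scene'):
  p=shot(n);im=p['image'][:,:,::-1]
  if n=='top': a=cv2.resize(im[205:300,380:460],None,fx=5,fy=5,interpolation=cv2.INTER_CUBIC)
  else: b=cv2.resize(im[185:280,190:270],None,fx=5,fy=5,interpolation=cv2.INTER_CUBIC)
cv2.imwrite('pics/c2.png',np.hstack([a,b]))
E
```

```text
t 4.85 p [ 491.2 -356.8   95.9] F [-1.5 -0.1  0.4] open -0.1
[[-0.998, 0.061, 0.001], [0.061, 0.998, -0.0], [-0.001, -0.0, -1.0]]
go [0.5, 2.3, 17.9] spin -0.03 q7 2.05
```

View pics/c2.png

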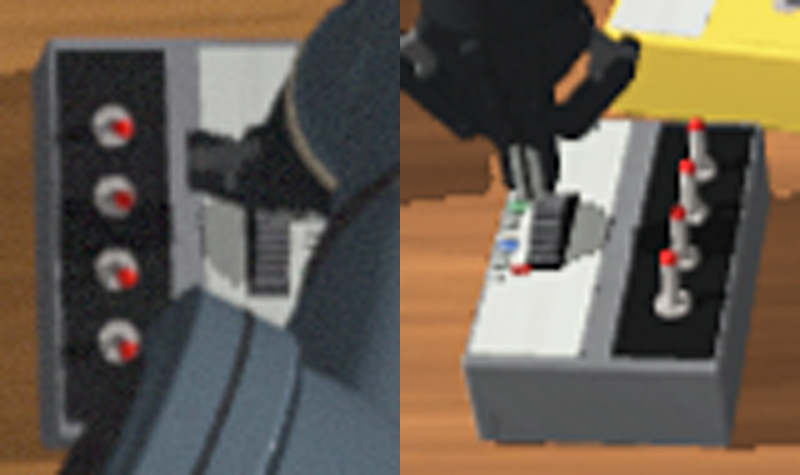

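The pointer shows in the scene camera even with the arm there: pointer about (523,268), blue (508,245), green (518,205) in the crop. Next I lower until light contact.

apply_moves([
  [0,2,10,0,0],
  [0,2,15,0,0],
  [0,2,17,0,0],
  [0,2,17,0,0],
])

```text
clock: 5.45
position: [489.6, -355.6, 78.3]
ee_rot: [[-0.998, 0.063, 0.0], [0.063, 0.998, 0.0], [-0.0, 0.0, -1.0]]
ft_force: [-0.0, -0.9, 0.3]
opening: 0.2
grasp_force: 0.0
```

```bash
cat >> h.py <<'E'
def box(X):
    d=np.array(X[:2])-CON[:2];c,s=np.cos(CON[2]),np.sin(CON[2]);return np.array([c*d[0]+s*d[1],-s*d[0]+c*d[1]])
def scale(n='scene'):
    p=shot(n);f=4
    q=px(p,[[*pt(CON,a,b),60] for a in(-45,50) for b in(-64,-44)])
    u0,v0=np.floor(q.min(0)-2).astype(int);u1,v1=np.ceil(q.max(0)+2).astype(int)
    I=p['image'][v0:v1,u0:u1].astype(float);r,g,b=I[...,0],I[...,1],I[...,2];out={}
    V,U=np.mgrid[v0:v1,u0:u1]
    for k,m in(('red',r-np.maximum(g,b)),('green',g-np.maximum(r,b)),('blue',b-np.maximum(r,g))):
        B=np.array([box(ray(p,(u,v),60)) for u,v in zip(U.ravel(),V.ravel())]).reshape(*U.shape,2)
        wt=np.clip(m-20,0,None)*(B[...,0]>-45)*(B[...,0]<50)*(B[...,1]>-66)*(B[...,1]<-40)
        if wt.max()<10: out[k]=None;continue
        i=np.unravel_index(wt.argmax(),wt.shape)
        wt=wt*(np.hypot(U-U[i],V-V[i])<4)
        out[k]=np.round([(B[...,0]*wt).sum()/wt.sum(),(B[...,1]*wt).sum()/wt.sum(),wt.sum()],1)
    print(n,out)
    if all(out[k] is not None for k in out): 
        gx,bx,rx=out['green'][0],out['blue'][0],out['red'][0];print('clicks',round(3+5*(rx-gx)/(bx-gx),2),'abs',round((rx+36)/6,2))
E
python3 -c "
from h import *
st();scale('scene')"
```

```text
t 5.45 p [ 489.6 -355.6   78.3] F [-0.  -0.9  0.3] open 0.2
[[-0.998, 0.063, 0.0], [0.063, 0.998, 0.0], [-0.0, 0.0, -1.0]]
scene {'red': array([ 27.3, -46.5, 584. ]), 'green': None, 'blue': array([  8.5, -56.1, 207. ])}
```

apply_moves([
  [0,0,1,0,0],
  [0,0,1,0,0],
])

```text
clock: 5.75
position: [490.0, -355.9, 78.0]
ee_rot: [[-0.998, 0.063, 0.001], [0.063, 0.998, -0.001], [-0.001, -0.001, -1.0]]
ft_force: [0.6, 1.0, 7.2]
opening: -0.2
grasp_force: 3.4
```

apply_moves([
  [0,0,1,0,0],
  [0,0,1,0,0],
])

```text
clock: 6.0
position: [490.8, -356.0, 77.8]
ee_rot: [[-0.998, 0.062, 0.003], [0.062, 0.998, -0.001], [-0.003, -0.001, -1.0]]
ft_force: [-0.1, 2.7, 12.6]
opening: -0.2
grasp_force: 6.5
```

apply_moves([
  [0,0,-0.8,0,0],
  [2,0,-0.8,0,0],
  [4,0,-0.8,0,0],
  [6,0,-0.8,0,0],
  [8,0,-0.8,0,0],
  [10,0,-0.8,0,0],
  [12,0,-0.8,0,0],
  [12,0,-0.8,0,0],
])

```text
clock: 7.0
position: [478.3, -355.1, 78.0]
ee_rot: [[-0.998, 0.063, 0.002], [0.063, 0.998, -0.001], [-0.002, -0.001, -1.0]]
ft_force: [-0.1, 1.7, 9.2]
opening: 0.3
grasp_force: 4.6
```

```bash
python3 -c "
from h import *
st();scale('scene')"
```

```text
t 7.0 p [ 478.3 -355.1   78. ] F [-0.1  1.7  9.2] open 0.3
[[-0.998, 0.063, 0.002], [0.063, 0.998, -0.001], [-0.002, -0.001, -1.0]]
scene {'red': array([ 16.1, -48. , 351. ]), 'green': array([-21.7, -56.3, 121. ]), 'blue': array([  8.5, -56.2, 199. ])}
clicks 9.26 abs 8.68
```

apply_moves([
  [2,0,0,0,0],
  [4,0,0,0,0],
  [4,0,0,0,0],
  [4,0,-8,0,0],
  [-6,0,-8,0,0],
  [-13,0,-8,0,0],
  [-13,0,-3,0,0],
  [-13,0,0,0,0],
  [-13,0,0,0,0],
])

```text
clock: 8.18
position: [491.7, -355.6, 77.9]
ee_rot: [[-0.998, 0.062, 0.002], [0.062, 0.998, -0.001], [-0.002, -0.0, -1.0]]
ft_force: [2.1, 2.0, 10.5]
opening: -0.1
grasp_force: 4.8
```

apply_moves([
  [2,0,0,0,0],
  [4,0,0,0,0],
  [6,0,0,0,0],
  [8,0,0,0,0],
  [10,0,0,0,0],
  [12,0,0,0,0],
  [14,0,0,0,0],
  [16,0,0,0,0],
  [16,0,0,0,0],
])

```text
clock: 9.3
position: [475.2, -354.5, 77.8]
ee_rot: [[-0.998, 0.062, 0.002], [0.062, 0.998, -0.0], [-0.002, -0.0, -1.0]]
ft_force: [0.2, 2.2, 11.8]
opening: 0.0
grasp_force: 5.6
```

```bash
python3 -c "
from h import *
st();scale('scene')"
```

```text
t 9.3 p [ 475.2 -354.5   77.8] F [ 0.2  2.2 11.8] open 0.0
[[-0.998, 0.062, 0.002], [0.062, 0.998, -0.0], [-0.002, -0.0, -1.0]]
scene {'red': array([ -4.5, -50.1, 232. ]), 'green': array([-21.5, -56.3, 115. ]), 'blue': array([  8.5, -56.1, 205. ])}
clicks 5.83 abs 5.25
```

apply_moves([
  [0,0,-8,0,0],
  [-10,0,-8,0,0],
  [-16,0,-8,0,0],
  [-16,0,-3,0,0],
  [-16,0,0.3,0,0],
  [-16,0,0.3,0,0],
])

```text
clock: 10.1
position: [492.0, -355.7, 77.8]
ee_rot: [[-0.998, 0.062, 0.003], [0.062, 0.998, -0.001], [-0.003, -0.001, -1.0]]
ft_force: [2.0, 2.4, 10.9]
opening: -0.3
grasp_force: 5.7
```

apply_moves([
  [2,0,0,0,0],
  [4,0,0,0,0],
  [6,0,0,0,0],
  [8,0,0,0,0],
  [10,0,0,0,0],
  [12,0,0,0,0],
  [13,0,0,0,0],
  [13,0,0,0,0],
  [13,0,-10,0,0],
])

```text
clock: 11.22
position: [477.0, -354.5, 86.4]
ee_rot: [[-0.998, 0.063, -0.001], [0.063, 0.998, 0.001], [0.001, 0.001, -1.0]]
ft_force: [-0.1, 0.2, 0.1]
opening: -0.1
grasp_force: 0.0
```

```bash
python3 -c "
from h import *
st();scale('scene')"
```

```text
t 11.22 p [ 477.  -354.5   86.4] F [-0.1  0.2  0.1] open -0.1
[[-0.998, 0.063, -0.001], [0.063, 0.998, 0.001], [0.001, 0.001, -1.0]]
scene {'red': array([-16.3, -50.2,  92. ]), 'green': array([-21.5, -56.7, 105. ]), 'blue': array([  8.5, -56.1, 206. ])}
clicks 3.87 abs 3.28
```

apply_moves([
  [0,10,-40,0,0],
  [0,60,-60,0,0],
  [0,120,-60,0,0],
  [0,140,-60,0,0],
])

```text
clock: 11.78
position: [486.3, -211.4, 146.9]
ee_rot: [[-0.998, 0.059, -0.0], [0.059, 0.998, 0.001], [0.0, 0.001, -1.0]]
ft_force: [0.8, -0.6, -0.8]
opening: 0.3
grasp_force: 0.0
```

```bash
python3 -c "
from h import *
st();scale('scene');scale('top')
im=shot('top')['image'][:,:,::-1]; a=cv2.resize(im[205:300,380:460],None,fx=5,fy=5,interpolation=cv2.INTER_CUBIC)
im=shot('scene')['image'][:,:,::-1];b=cv2.resize(im[185:280,190:270],None,fx=5,fy=5,interpolation=cv2.INTER_CUBIC)
cv2.imwrite('pics/c3.png',np.hstack([a,b]))"
```

```text
t 11.78 p [ 486.3 -211.4  146.9] F [ 0.8 -0.6 -0.8] open 0.3
[[-0.998, 0.059, -0.0], [0.059, 0.998, 0.001], [0.0, 0.001, -1.0]]
scene {'red': array([-16.3, -50.2,  89. ]), 'green': array([-21.6, -56.7, 105. ]), 'blue': array([  8.5, -56.1, 202. ])}
clicks 3.88 abs 3.28
top {'red': array([-11.2, -49. , 111. ]), 'green': array([-17.9, -57.4,  73. ]), 'blue': array([ 12.1, -56.8, 119. ])}
clicks 4.12 abs 4.13
```

View pics/c3.png

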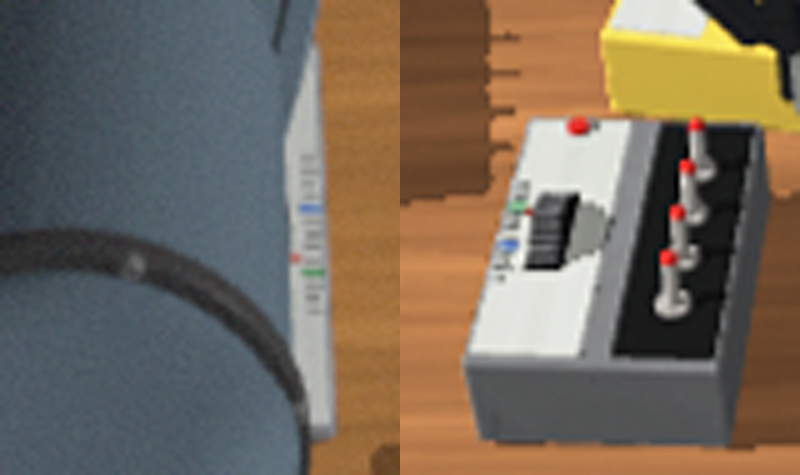

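The pointer sits about one click above green: scene reads 3.9, top 4.1. I go back for one more click.

apply_moves([
  [-11,-60,0,0,0],
  [-11,-120,0,0,0],
  [-11,-140,0,0,0],
  [-11,-140,40,0,0],
  [-11,-140,60,0,0],
  [-11,-140,66,0,0],
  [-11,-140,69.7,0,0],
  [-11,-140,69.7,0,0],
])

```text
clock: 12.98
position: [489.1, -356.2, 78.2]
ee_rot: [[-0.998, 0.063, 0.002], [0.063, 0.998, -0.001], [-0.002, -0.001, -1.0]]
ft_force: [-0.3, 0.3, -0.6]
opening: -0.0
grasp_force: 0.0
```

apply_moves([
  [1.5,0,0,0,0],
  [3,0,0,0,0],
  [4.5,0,0,0,0],
  [6,0,0,0,0],
  [6,0,0,0,0],
  [6,0,-10,0,0],
  [6,10,-40,0,0],
  [6,60,-60,0,0],
  [6,120,-60,0,0],
  [6,140,-60,0,0],
])

```text
clock: 14.22
position: [491.4, -211.5, 137.8]
ee_rot: [[-0.998, 0.058, 0.0], [0.058, 0.998, 0.001], [-0.0, 0.001, -1.0]]
ft_force: [-0.4, -0.2, -0.4]
opening: 0.3
grasp_force: 0.0
```

```bash
python3 -c "
from h import *
scale('scene');scale('top')
x,y=pt(CON,-75,35);go(x,y,125,-3.45)"
```

```text
scene {'red': array([-21.7, -50.2, 111. ]), 'green': array([-21.5, -56.8, 102. ]), 'blue': array([  8.5, -56. , 203. ])}
clicks 2.97 abs 2.38
top {'red': array([-15.7, -48.8,  88. ]), 'green': array([-17.9, -57.4,  78. ]), 'blue': array([ 12.2, -56.8, 124. ])}
clicks 3.37 abs 3.38
t 14.32 p [ 491.5 -212.9  137.5] F [ 0.1 -1.   0.4] open 0.2
[[-0.998, 0.059, -0.0], [0.059, 0.998, 0.001], [0.0, 0.001, -1.0]]
go [75.2, -71.3, 12.5] spin 0.09 q7 1.83
```

apply_moves([
  [-60,60,-60,0,0],
  [-110,120,-90,0,0],
  [-110,180,-90,0,0],
  [-110,220,-90,0,0],
  [-110,220,-90,0,0],
])

```text
clock: 14.95
position: [616.0, 0.1, 227.5]
ee_rot: [[-0.998, 0.06, 0.001], [0.06, 0.998, 0.001], [-0.001, 0.001, -1.0]]
ft_force: [-0.6, -0.3, -0.4]
opening: 0.1
grasp_force: 0.0
```

```bash
python3 -c "
from h import *
scale('scene');scale('top')
im=shot('top')['image'][:,:,::-1]; a=cv2.resize(im[215:295,415:455],None,fx=10,fy=7.5,interpolation=cv2.INTER_CUBIC)
im=shot('scene')['image'][:,:,::-1];b=cv2.resize(im[210:250,200:240],None,fx=10,fy=15,interpolation=cv2.INTER_CUBIC)
cv2.imwrite('pics/c4.png',np.hstack([a,b]))
x,y=pt(CON,-78,35);go(x,y,125,-3.45)"
```

```text
scene {'red': array([-21.7, -50.2, 108. ]), 'green': array([-21.5, -56.7,  98. ]), 'blue': array([  8.5, -56.1, 202. ])}
clicks 2.97 abs 2.38
top {'red': array([-15.7, -48.8,  88. ]), 'green': array([-17.9, -57.5,  68. ]), 'blue': array([ 12.2, -56.9, 122. ])}
clicks 3.37 abs 3.38
t 15.15 p [614.8  -4.9 226.8] F [-0.4 -0.6 -0.3] open 0.2
[[-0.998, 0.064, -0.001], [0.064, 0.998, -0.001], [0.001, -0.001, -1.0]]
go [187.5, -286.9, 102.4] spin -0.22 q7 1.43
```

View pics/c4.png

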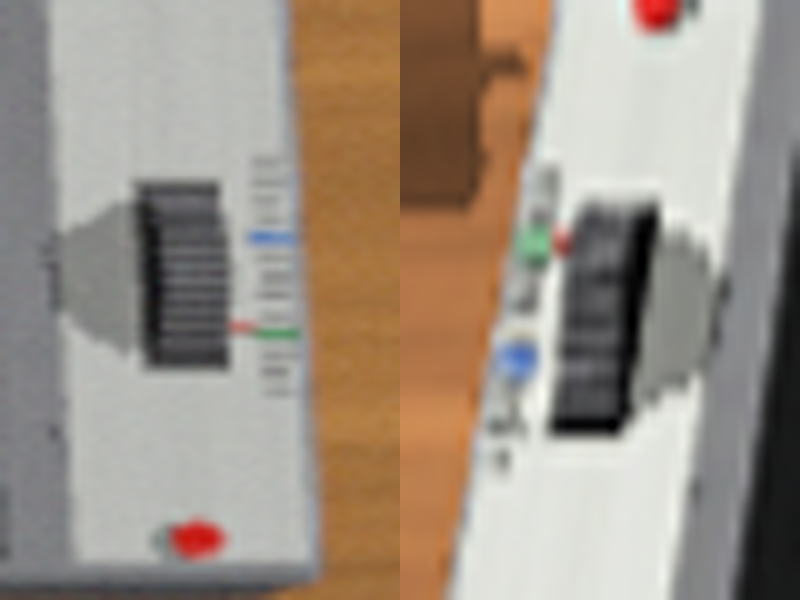

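Pointer is on the green line to within about 0.2 click: top (240,327) against green (275,333), and level with it in the scene view. I'll nudge it about 1 mm, then sweep the toggles.

apply_moves([
  [60,-180,0,0,0],
  [110,-340,40,0,0],
  [110,-340,80,0,0],
  [110,-342,100,0,0],
  [110,-357,130,0,0],
  [110,-357,136,0,0],
  [110,-357,136,0,0],
  [110,-357,136,0,0],
  [110,-357,136,0,0],
  [110,-357,136,0,0],
])

```text
clock: 16.4
position: [483.3, -351.8, 91.9]
ee_rot: [[-0.998, 0.062, 0.001], [0.062, 0.998, -0.0], [-0.001, -0.0, -1.0]]
ft_force: [0.5, 0.5, -0.2]
opening: -0.3
grasp_force: 0.0
```

```bash
python3 -c "
from h import *
x,y=pt(CON,2,-35);go(x,y,78,-3.45)"
```

```text
t 16.4 p [ 483.3 -351.8   91.9] F [ 0.5  0.5 -0.2] open -0.3
[[-0.998, 0.062, 0.001], [0.062, 0.998, -0.0], [-0.001, -0.0, -1.0]]
go [-1.8, -2.2, 13.9] spin -0.08 q7 2.07
```

apply_moves([
  [-1,-2,10,0,0],
  [-1,-2,14,0,0],
  [-1,-2,15,0,0],
  [-1,-2,15,0,0],
])

```text
clock: 16.9
position: [485.4, -354.1, 77.8]
ee_rot: [[-0.998, 0.061, 0.003], [0.061, 0.998, -0.001], [-0.003, -0.001, -1.0]]
ft_force: [-0.6, 2.8, 18.7]
opening: -0.2
grasp_force: 9.0
```

apply_moves([
  [0.4,0,0.3,0,0],
  [0.8,0,0.3,0,0],
  [1.2,0,0.3,0,0],
  [1.2,0,0.3,0,0],
])

```text
clock: 17.4
position: [485.0, -354.1, 77.8]
ee_rot: [[-0.998, 0.061, 0.005], [0.061, 0.998, -0.002], [-0.005, -0.001, -1.0]]
ft_force: [0.6, 3.2, 18.5]
opening: 0.1
grasp_force: 9.4
```

```bash
python3 -c "
from h import *
st();scale('scene')"
```

```text
t 17.4 p [ 485.  -354.1   77.8] F [ 0.6  3.2 18.5] open 0.1
[[-0.998, 0.061, 0.005], [0.061, 0.998, -0.002], [-0.005, -0.001, -1.0]]
scene {'red': array([-36.6, -64.9, 122. ]), 'green': array([-20.7, -58.4,  48. ]), 'blue': array([  8.5, -56.1, 206. ])}
clicks 0.28 abs -0.1
```

apply_moves([
  [1,0,-20,0,0],
  [1,0,-45,0,0],
  [40,30,-45,0,0],
  [79,69,-45,0,0],
  [79,69,-45,0,0],
  [79,69,-45,0,0],
])

```text
clock: 18.2
position: [408.7, -280.6, 121.0]
ee_rot: [[-0.998, 0.062, 0.001], [0.062, 0.998, -0.001], [-0.001, -0.001, -1.0]]
ft_force: [0.4, -0.6, -0.5]
opening: -0.1
grasp_force: 0.0
```

```bash
python3 -c "
from h import *
scale('scene');scale('top');x,y=pt(CON,-78,35);go(x,y,81,-3.45)"
```

```text
scene {'red': array([-36.7, -64.9, 125. ]), 'green': array([-21.5, -56.8, 101. ]), 'blue': array([  8.5, -56.1, 205. ])}
clicks 0.47 abs -0.12
top {'red': None, 'green': None, 'blue': None}
t 18.3 p [ 409.  -281.2  120.8] F [0.1 0.3 0. ] open -0.1
[[-0.998, 0.063, 0.001], [0.063, 0.998, -0.001], [-0.001, -0.001, -1.0]]
go [-0.1, 1.8, 39.8] spin -0.14 q7 2.02
```

```bash
sed -i "s/wt=np.clip(m-20,0,None)\*/wt=np.clip(m-20,0,None)*((B[...,1]>-54) if k=='red' else 1)*/" h.py; python3 -c "
from h import *
scale('scene')"
```

```text
scene {'red': array([-21.6, -50.8, 125. ]), 'green': array([-21.6, -56.7, 101. ]), 'blue': array([  8.5, -56.1, 205. ])}
clicks 3.0 abs 2.4
```

apply_moves([
  [0,2,30,0,0],
  [0,2,39.5,0,0],
  [0,2,39.5,0,0],
])

```text
clock: 18.73
position: [407.8, -278.5, 80.8]
ee_rot: [[-0.998, 0.063, -0.001], [0.063, 0.998, 0.001], [0.001, 0.001, -1.0]]
ft_force: [1.0, -0.1, 0.5]
opening: -0.1
grasp_force: 0.0
```

apply_moves([
  [-8,0,0,0,0],
  [-16,0,0,0,0],
  [-24,0,0,0,0],
  [-32,0,0,0,0],
  [-40,0,0,0,0],
  [-48,0,0,0,0],
  [-56,0,0,0,0],
  [-64,0,0,0,0],
  [-72,0,0,0,0],
  [-80,0,0,0,0],
])

```text
clock: 19.98
position: [488.3, -283.4, 81.3]
ee_rot: [[-0.998, 0.063, -0.0], [0.063, 0.998, -0.0], [0.0, -0.0, -1.0]]
ft_force: [-1.6, 0.3, 0.3]
opening: -0.3
grasp_force: 0.5
```

apply_moves([
  [-8,0,0,0,0],
  [-16,0,0,0,0],
  [-24,0,0,0,0],
  [-32,0,0,0,0],
  [-40,0,0,0,0],
  [-48,0,0,0,0],
  [-56,0,0,0,0],
  [-66,0,0,0,0],
  [-74,0,0,0,0],
  [-80,0,0,0,0],
])

```text
clock: 21.22
position: [568.3, -288.4, 81.3]
ee_rot: [[-0.998, 0.062, 0.0], [0.062, 0.998, -0.0], [-0.0, -0.0, -1.0]]
ft_force: [0.1, 0.1, -0.3]
opening: 0.0
grasp_force: 0.0
```

apply_moves([
  [0,0,-40,0,85],
  [0,40,-100,0,85],
  [0,100,-140,0,85],
  [0,160,-140,0,85],
  [0,220,-140,0,85],
  [0,280,-140,0,85],
  [0,280,-140,0,85],
])

```text
clock: 22.1
position: [585.4, -2.6, 221.5]
ee_rot: [[-0.999, 0.055, 0.0], [0.055, 0.999, 0.003], [-0.0, 0.003, -1.0]]
ft_force: [0.2, -0.2, 0.2]
opening: 85.0
grasp_force: 0.0
```

```bash
python3 - <<'E'
from h import *
st();scale('scene');scale('top')
p=shot('top');im=p['image'][:,:,::-1]; a=cv2.resize(im[205:300,380:460],None,fx=5,fy=5,interpolation=cv2.INTER_CUBIC)
for l in ['pull1']:
    print(l,[(np.round(w(p,d['at'])).tolist(),round(d['conf'],2)) for d in env.landmark_of(p,l)])
p=shot('scene');im=p['image'][:,:,::-1];b=cv2.resize(im[185:280,190:270],None,fx=5,fy=5,interpolation=cv2.INTER_CUBIC)
print([(np.round(w(p,d['at'])).tolist(),round(d['conf'],2)) for d in env.landmark_of(p,'pull1')])
for b_ in(58,0): print([np.round(pt(MO,a_,b_),1) for a_ in(-50,50)])
cv2.imwrite('pics/c5.png',np.hstack([a,b]))
E
```

```text
t 22.1 p [585.4  -2.6 221.5] F [ 0.2 -0.2  0.2] open 85.0
[[-0.999, 0.055, 0.0], [0.055, 0.999, 0.003], [-0.0, 0.003, -1.0]]
scene {'red': array([-21.6, -50.8, 120. ]), 'green': array([-21.5, -56.7,  98. ]), 'blue': array([  8.6, -56.1, 200. ])}
clicks 2.98 abs 2.4
top {'red': array([-15.4, -49.1, 135. ]), 'green': array([-17.9, -57.2,  78. ]), 'blue': array([ 12.2, -56.8, 125. ])}
clicks 3.42 abs 3.43
pull1 []
[([530.0, 53.0, 28.0], 0.72), ([628.0, 59.0, 26.0], 0.64), ([533.0, -8.0, 25.0], 0.55), ([628.0, 6.0, 22.0], 0.55), ([782.0, 47.0, 1.0], 0.48)]
[array([524.3,  52.1]), array([623.8,  62.3])]
[array([530.3,  -5.6]), array([629.7,   4.6])]
```

View pics/c5.png

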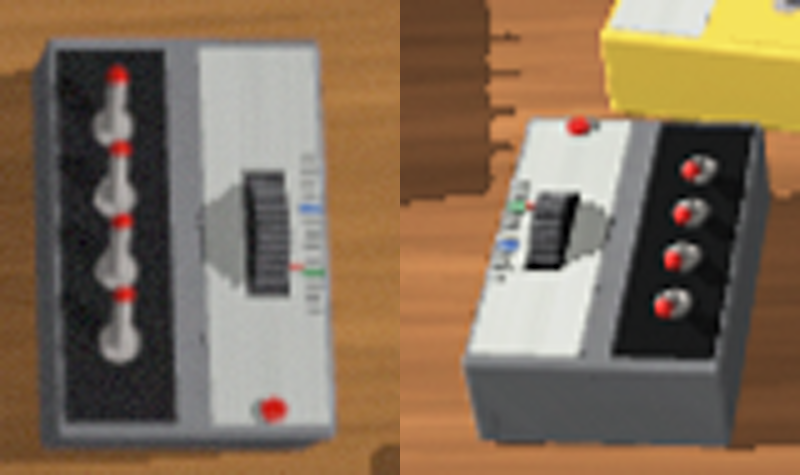

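All four toggles are off, and the pointer is near green with a small disagreement between the cameras. I triangulate it from both views to resolve that.

```bash
python3 - <<'E'
from h import *
S=[]
for n in('top','scene'):
    p=shot(n);R=cv2.Rodrigues(np.array(p['rvec'],float))[0];c=-R.T@np.array(p['tvec'],float).ravel()
    B=box(c);print(n,np.round(c),np.round(B)); S.append((B[0]+17)/(c[2]-60)) 
# apparent x at z=60 = x - h*S
A=np.array([[1,-S[0]],[1,-S[1]]]);b=np.array([-15.4+0-.1,-21.6+3.5]);print(S,np.linalg.solve(A,b))
E
```

```text
top [ 285.  -85. 1207.] [-213.  222.]
scene [1456. -138.  961.] [959. 239.]
[np.float64(-0.17116736486783918), np.float64(1.0830504329220294)] [-15.85483084   2.07300519]
```

Triangulation puts the pointer at click 3.36, raised 2 mm. I'll trim it by about 2 mm before touching any pull.

```bash
python3 -c "
from h import *
x,y=pt(CON,2,-35);go(x,y,90,-3.45)"
```

```text
t 22.5 p [585.1 -10.6 221.3] F [-0.6 -0.6  0.4] open 85.2
[[-0.998, 0.065, -0.0], [0.065, 0.998, -0.001], [0.0, -0.001, -1.0]]
go [77.7, -349.1, 131.5] spin -0.28 q7 1.45
```

apply_moves([
  [20,-60,0,0,0],
  [40,-120,0,0,0],
  [60,-180,0,0,0],
  [78,-240,10,0,0],
  [78,-300,20,0,0],
  [78,-349,60,0,0],
  [78,-349,110,0,0],
  [78,-349,131,0,0],
  [78,-349,131,0,0],
  [78,-349,131,0,0],
])

```text
clock: 23.75
position: [485.8, -353.1, 91.4]
ee_rot: [[-0.998, 0.063, 0.001], [0.063, 0.998, -0.001], [-0.001, -0.001, -1.0]]
ft_force: [-0.7, -0.3, -0.1]
opening: 0.0
grasp_force: 0.0
```

```bash
python3 -c "
from h import *
x,y=pt(CON,2,-35);go(x,y,78,-3.45)"
```

```text
t 23.75 p [ 485.8 -353.1   91.4] F [-0.7 -0.3 -0.1] open 0.0
[[-0.998, 0.063, 0.001], [0.063, 0.998, -0.001], [-0.001, -0.001, -1.0]]
go [0.9, -1.0, 13.4] spin -0.17 q7 2.1
```

apply_moves([
  [0,-1,10,0,0],
  [0,-1,13,0,0],
  [0,-1,13.5,0,0],
  [0,-1,13.5,0,0],
])

```text
clock: 24.25
position: [486.2, -353.6, 78.0]
ee_rot: [[-0.998, 0.062, 0.002], [0.062, 0.998, -0.001], [-0.002, -0.001, -1.0]]
ft_force: [-0.1, 0.7, 9.2]
opening: -0.1
grasp_force: 4.4
```

apply_moves([
  [0.7,0,0,0,0],
  [1.4,0,0,0,0],
  [2.1,0,0,0,0],
  [2.8,0,0,0,0],
  [2.8,0,0,0,0],
])

```text
clock: 24.88
position: [483.9, -353.4, 78.0]
ee_rot: [[-0.998, 0.062, 0.003], [0.062, 0.998, -0.001], [-0.003, -0.001, -1.0]]
ft_force: [0.8, 0.3, 7.2]
opening: 0.5
grasp_force: 3.8
```

apply_moves([
  [2.8,0,-10,0,85],
  [2.8,0,-60,0,85],
  [-20,50,-110,0,85],
  [-50,110,-130,0,85],
  [-80,170,-130,0,85],
  [-80,230,-130,0,85],
  [-80,290,-130,0,85],
  [-80,330,-130,0,85],
  [-80,330,-130,0,85],
])

```text
clock: 26.0
position: [583.1, -22.8, 207.2]
ee_rot: [[-0.999, 0.054, 0.0], [0.054, 0.999, 0.003], [0.0, 0.003, -1.0]]
ft_force: [-0.3, -0.9, -0.1]
opening: 85.2
grasp_force: 0.0
```

```bash
python3 - <<'E'
from h import *
scale('scene');scale('top')
p=shot('scene')
for l in('pull1','pull2'):print([(np.round(w(p,d['at'])).tolist(),round(d['conf'],2)) for d in env.landmark_of(p,l)])
x,y=pt(MO,-50,58);go(x,y,80,5.9)
E
```

```text
scene {'red': array([-21.8, -50.2, 153. ]), 'green': array([-21.6, -56.8,  99. ]), 'blue': array([  8.5, -56.1, 200. ])}
clicks 2.97 abs 2.37
top {'red': array([-16.7, -48.6, 122. ]), 'green': array([-17.9, -57.4,  71. ]), 'blue': array([ 12.2, -56.9, 127. ])}
clicks 3.2 abs 3.22
[([529.0, 53.0, 22.0], 0.72), ([623.0, 62.0, 26.0], 0.59), ([534.0, -6.0, 22.0], 0.56), ([629.0, 5.0, 23.0], 0.54)]
[([529.0, 53.0, 22.0], 0.72), ([623.0, 62.0, 26.0], 0.59), ([534.0, -6.0, 22.0], 0.56), ([629.0, 5.0, 23.0], 0.54)]
t 26.25 p [582.9 -30.6 207. ] F [-0.1 -0.6 -0.2] open 85.2
[[-0.998, 0.065, 0.0], [0.065, 0.998, -0.001], [-0.0, -0.001, -1.0]]
go [63.9, 78.8, 127.0] spin -9.63 q7 1.5
```

apply_moves([
  [32,40,20,-5,46],
  [64,79,70,-9.6,46],
  [64,79,120,-9.6,46],
  [64,79,130,-9.6,46],
  [64,79,130,-9.6,46],
  [64,79,130,-9.6,46],
])

```text
clock: 27.0
position: [525.8, 53.1, 78.5]
ee_rot: [[-0.995, -0.103, 0.003], [-0.103, 0.995, 0.0], [-0.003, -0.0, -1.0]]
ft_force: [-0.4, 0.4, 0.0]
opening: 45.7
grasp_force: 0.0
```

```bash
python3 -c "
from h import *
x,y=pt(MO,-50,58);go(x,y,39,5.9)
im=shot('scene','s6')['image'][:,:,::-1];cv2.imwrite('pics/c6.png',cv2.resize(im[200:320,300:540],None,fx=3.3,fy=3.3,interpolation=cv2.INTER_CUBIC))"
```

```text
t 27.0 p [525.8  53.1  78.5] F [-0.4  0.4  0. ] open 45.7
[[-0.995, -0.103, 0.003], [-0.103, 0.995, 0.0], [-0.003, -0.0, -1.0]]
go [1.7, -0.9, 39.5] spin 0.0 q7 1.47
```

View pics/c6.png

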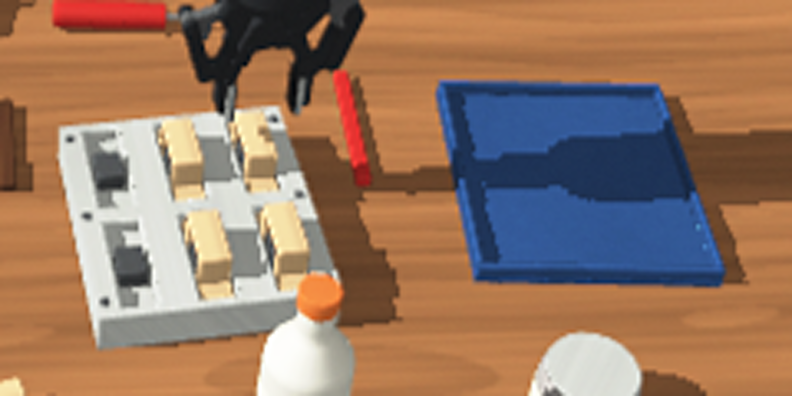

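The open gripper straddles the near left pull at about (253,140). Descending to grip.

apply_moves([
  [1.5,-1,20,0,46],
  [1.5,-1,35,0,46],
  [1.5,-1,39,0,46],
  [1.5,-1,39,0,46],
  [1.5,-1,39,0,10],
  [1.5,-1,39,0,10],
  [1.5,-1,39,0,10],
  [1.5,-1,39,0,10],
  [1.5,-1,39,0,10],
], grip_force=30)

```text
clock: 28.18
position: [523.2, 52.8, 38.3]
ee_rot: [[-0.995, -0.105, 0.001], [-0.105, 0.995, -0.0], [-0.001, -0.0, -1.0]]
ft_force: [-0.2, -1.0, 6.9]
opening: 23.0
grasp_force: 31.1
```

apply_moves([
  [0,0,-10,0,10],
  [0,0,-25,0,10],
  [0,0,-50,0,10],
  [0,0,-80,0,10],
  [0,0,-80,0,10],
])

```text
clock: 28.8
position: [524.2, 53.1, 120.7]
ee_rot: [[-0.994, -0.105, 0.005], [-0.105, 0.995, 0.001], [-0.005, 0.0, -1.0]]
ft_force: [-0.7, 0.7, -0.7]
opening: 23.2
grasp_force: 30.2
```

```bash
python3 -c "
from h import *
x,y=pt(TR,-48,-44);go(x,y,22,-3.45)"
```

```text
t 28.8 p [524.2  53.1 120.7] F [-0.7  0.7 -0.7] open 23.2
[[-0.994, -0.105, 0.005], [-0.105, 0.995, 0.001], [-0.005, 0.0, -1.0]]
go [17.3, 217.1, 98.7] spin 9.46 q7 1.47
```

apply_moves([
  [5,60,0,3,10],
  [10,120,0,6,10],
  [15,180,0,9.5,10],
  [17.5,217,0,9.5,10],
  [17.5,217,40,9.5,10],
  [17.5,217,70,9.5,10],
  [17.5,217,85,9.5,10],
  [17.5,217,85,9.5,10],
])

```text
clock: 29.8
position: [482.2, 266.4, 32.1]
ee_rot: [[-0.998, 0.061, -0.002], [0.061, 0.998, -0.001], [0.002, -0.001, -1.0]]
ft_force: [0.2, 0.1, 0.4]
opening: 23.2
grasp_force: 30.2
```

```bash
python3 -c "
from h import *
x,y=pt(TR,-48,-44);go(x,y,22,-3.45)"
```

```text
t 29.8 p [482.2 266.4  32.1] F [0.2 0.1 0.4] open 23.2
[[-0.998, 0.061, -0.002], [0.061, 0.998, -0.001], [0.002, -0.001, -1.0]]
go [-2.5, 1.0, 10.1] spin -0.05 q7 0.96
```

apply_moves([
  [-2,1,5,0,10],
  [-2,1,8,0,10],
  [-2,1,10,0,10],
  [-2,1,10,0,10],
])

```text
clock: 30.3
position: [484.7, 267.7, 22.9]
ee_rot: [[-0.998, 0.061, 0.0], [0.061, 0.998, 0.0], [-0.0, 0.0, -1.0]]
ft_force: [-0.5, -1.0, -0.0]
opening: 23.4
grasp_force: 30.2
```

apply_moves([
  [0,0,1,0,10],
  [0,0,2,0,10],
  [0,0,2,0,10],
  [0,0,2,0,44],
  [0,0,2,0,44],
  [0,0,2,0,44],
  [0,0,-20,0,44],
  [0,0,-60,0,44],
  [0,0,-100,0,44],
])

```text
clock: 31.42
position: [484.5, 267.5, 123.8]
ee_rot: [[-0.998, 0.061, -0.001], [0.061, 0.998, -0.0], [0.001, -0.0, -1.0]]
ft_force: [-0.4, 1.1, -0.2]
opening: 43.8
grasp_force: 0.0
```

```bash
cat >> h.py <<'E'
def pulls():
    for n in('scene','top'):
        p=shot(n);print(n,[(np.round(w(p,d['at'])).tolist(),round(d['conf'],2)) for d in env.landmark_of(p,'pull1') if d['conf']>.3])
E
python3 -c "
from h import *
pulls();x,y=pt(MO,50,58);go(x,y,80,5.9)"
```

```text
scene [([629.0, 8.0, 24.0], 0.83), ([626.0, 62.0, 23.0], 0.72), ([487.0, 264.0, 6.0], 0.69), ([534.0, -8.0, 23.0], 0.65)]
top [([533.0, -6.0, 25.0], 0.91), ([632.0, 6.0, 22.0], 0.83), ([626.0, 58.0, 19.0], 0.69), ([482.0, 268.0, 3.0], 0.49)]
t 31.62 p [485.  267.9 123.4] F [-0.   0.4 -0.7] open 44.2
[[-0.998, 0.061, 0.001], [0.061, 0.998, 0.001], [-0.001, 0.001, -1.0]]
go [-151.0, -196.8, 43.4] spin -9.39 q7 0.96
```

apply_moves([
  [-40,-50,0,-4,44],
  [-80,-100,0,-9.4,44],
  [-120,-150,0,-9.4,44],
  [-151,-197,0,-9.4,44],
  [-151,-197,30,-9.4,46],
  [-151,-197,43,-9.4,46],
  [-151,-197,43,-9.4,46],
])

```text
clock: 32.5
position: [622.0, 63.0, 78.1]
ee_rot: [[-0.995, -0.105, -0.004], [-0.105, 0.995, 0.0], [0.004, 0.0, -1.0]]
ft_force: [-0.6, 0.9, 0.0]
opening: 46.1
grasp_force: 0.0
```

```bash
python3 -c "
from h import *
x,y=pt(MO,50,58);go(x,y,40.5,5.9)"
```

```text
t 32.5 p [622.   63.   78.1] F [-0.6  0.9  0. ] open 46.1
[[-0.995, -0.105, -0.004], [-0.105, 0.995, 0.0], [0.004, 0.0, -1.0]]
go [-1.9, -0.8, 37.6] spin 0.11 q7 1.49
```

apply_moves([
  [-1,-1,20,0,46],
  [-1,-1,33,0,46],
  [-1,-1,37,0,46],
  [-1,-1,37,0,46],
  [-1,-1,37,0,10],
  [-1,-1,37,0,10],
  [-1,-1,37,0,10],
  [-1,-1,37,0,10],
  [-1,-1,37,0,10],
])

```text
clock: 33.62
position: [624.9, 61.2, 43.4]
ee_rot: [[-0.995, -0.103, 0.001], [-0.103, 0.995, 0.0], [-0.001, 0.0, -1.0]]
ft_force: [-0.7, 1.2, 5.4]
opening: 22.8
grasp_force: 31.0
```

apply_moves([
  [0,0,-10,0,10],
  [0,0,-25,0,10],
  [0,0,-50,0,10],
  [0,0,-80,0,10],
  [0,0,-80,0,10],
])

```text
clock: 34.25
position: [626.3, 61.1, 126.1]
ee_rot: [[-0.995, -0.103, 0.005], [-0.103, 0.995, 0.001], [-0.005, 0.0, -1.0]]
ft_force: [0.3, -0.2, -0.6]
opening: 23.2
grasp_force: 30.3
```

```bash
python3 -c "
from h import *
x,y=pt(TR,48,-44);go(x,y,35,-3.45)"
```

```text
t 34.25 p [626.3  61.1 126.1] F [ 0.3 -0.2 -0.6] open 23.2
[[-0.995, -0.103, 0.005], [-0.103, 0.995, 0.001], [-0.005, 0.0, -1.0]]
go [25.3, 204.0, 91.0] spin 9.35 q7 1.49
```

apply_moves([
  [8,60,0,3,10],
  [16,120,0,6,10],
  [24,180,0,9.4,10],
  [25,204,0,9.4,10],
  [25,204,40,9.4,10],
  [25,204,70,9.4,10],
  [25,204,88,9.4,10],
  [25,204,88,9.4,10],
  [25,204,88,9.4,10],
])

```text
clock: 35.38
position: [579.5, 261.3, 35.8]
ee_rot: [[-0.998, 0.061, 0.001], [0.061, 0.998, 0.001], [-0.001, 0.001, -1.0]]
ft_force: [0.1, 0.3, -0.3]
opening: 23.4
grasp_force: 30.3
```

```bash
python3 -c "
from h import *
x,y=pt(TR,48,-44);go(x,y,26,-3.45)"
```

```text
t 35.38 p [579.5 261.3  35.8] F [ 0.1  0.3 -0.3] open 23.4
[[-0.998, 0.061, 0.001], [0.061, 0.998, 0.001], [-0.001, 0.001, -1.0]]
go [-1.1, 0.3, 9.8] spin -0.06 q7 1.05
```

apply_moves([
  [-1,0,6,0,10],
  [-1,0,9,0,10],
  [-1,0,10,0,10],
  [-1,0,10.5,0,10],
  [-1,0,10.5,0,44],
  [-1,0,10.5,0,44],
  [-1,0,10.5,0,44],
  [-1,0,-20,0,44],
  [-1,0,-60,0,44],
  [-1,0,-90,0,44],
])

```text
clock: 36.62
position: [579.9, 261.4, 126.3]
ee_rot: [[-0.998, 0.061, 0.001], [0.061, 0.998, 0.0], [-0.001, 0.0, -1.0]]
ft_force: [0.2, -0.1, 0.2]
opening: 43.8
grasp_force: 0.0
```

```bash
python3 -c "
from h import *
pulls();x,y=pt(MO,50,0);go(x,y,80,5.9)"
```

```text
scene [([581.0, 263.0, 6.0], 0.82), ([627.0, 5.0, 24.0], 0.78), ([535.0, -9.0, 21.0], 0.73), ([490.0, 263.0, 3.0], 0.53)]
top [([482.0, 266.0, 3.0], 0.94), ([532.0, -9.0, 26.0], 0.86), ([582.0, 260.0, 1.0], 0.82), ([632.0, 4.0, 21.0], 0.78)]
t 36.83 p [579.8 261.3 125.1] F [-0.   0.1 -0.1] open 44.2
[[-0.998, 0.061, 0.001], [0.061, 0.998, 0.0], [-0.001, 0.0, -1.0]]
go [-65.5, -253.2, 45.0] spin -9.39 q7 1.05
```

apply_moves([
  [-15,-60,0,-4,44],
  [-30,-120,0,-9.4,44],
  [-45,-180,0,-9.4,44],
  [-60,-240,0,-9.4,44],
  [-66,-253,0,-9.4,44],
  [-66,-253,30,-9.4,46],
  [-66,-253,45,-9.4,46],
  [-66,-253,45,-9.4,46],
  [-66,-253,45,-9.4,46],
])

```text
clock: 37.95
position: [630.5, 5.4, 80.2]
ee_rot: [[-0.995, -0.104, 0.0], [-0.104, 0.995, 0.0], [-0.0, 0.0, -1.0]]
ft_force: [-0.2, 0.4, 0.4]
opening: 45.9
grasp_force: 0.0
```

```bash
python3 -c "
from h import *
x,y=pt(MO,50,0);go(x,y,40.5,5.9)"
```

```text
t 37.95 p [630.5   5.4  80.2] F [-0.2  0.4  0.4] open 45.9
[[-0.995, -0.104, 0.0], [-0.104, 0.995, 0.0], [-0.0, 0.0, -1.0]]
go [0.8, -0.7, 39.7] spin 0.07 q7 1.58
```

apply_moves([
  [1,-1,20,0,46],
  [1,-1,35,0,46],
  [1,-1,39,0,46],
  [1,-1,39,0,46],
  [1,-1,39,0,10],
  [1,-1,39,0,10],
  [1,-1,39,0,10],
  [1,-1,39,0,10],
  [1,-1,39,0,10],
])

```text
clock: 39.08
position: [629.7, 3.7, 41.4]
ee_rot: [[-0.995, -0.103, 0.001], [-0.103, 0.995, 0.0], [-0.001, 0.0, -1.0]]
ft_force: [-0.6, -0.2, 6.8]
opening: 23.1
grasp_force: 31.3
```

apply_moves([
  [0,0,-10,0,10],
  [0,0,-25,0,10],
  [0,0,-50,0,10],
  [0,0,-80,0,10],
  [0,0,-80,0,10],
])

```text
clock: 39.7
position: [631.0, 3.6, 124.1]
ee_rot: [[-0.995, -0.103, 0.005], [-0.103, 0.995, 0.0], [-0.005, -0.0, -1.0]]
ft_force: [0.4, -0.4, -1.1]
opening: 23.5
grasp_force: 30.6
```

```bash
python3 -c "
from h import *
x,y=pt(TR,48,40);go(x,y,35,-3.45)"
```

```text
t 39.7 p [631.    3.6 124.1] F [ 0.4 -0.4 -1.1] open 23.5
[[-0.995, -0.103, 0.005], [-0.103, 0.995, 0.0], [-0.005, -0.0, -1.0]]
go [10.4, 344.7, 88.9] spin 9.35 q7 1.58
```

apply_moves([
  [2,60,0,3,10],
  [4,120,0,6,10],
  [6,180,0,9.4,10],
  [8,240,0,9.4,10],
  [9,300,0,9.4,10],
  [10,345,0,9.4,10],
  [10,345,20,9.4,10],
  [10,345,60,9.4,10],
  [10,345,88,9.4,10],
  [10,345,88,9.4,10],
])

```text
clock: 40.95
position: [582.0, 344.7, 30.3]
ee_rot: [[-0.998, 0.061, -0.004], [0.061, 0.998, -0.003], [0.004, -0.003, -1.0]]
ft_force: [0.5, 0.0, -0.1]
opening: 23.1
grasp_force: 30.6
```

```bash
python3 -c "
from h import *
x,y=pt(TR,48,40);go(x,y,24,-3.45)"
```

```text
t 40.95 p [582.  344.7  30.3] F [ 0.5  0.  -0.1] open 23.1
[[-0.998, 0.061, -0.004], [0.061, 0.998, -0.003], [0.004, -0.003, -1.0]]
go [-3.6, 0.9, 6.3] spin -0.03 q7 0.95
```

apply_moves([
  [-1,0,0,0,10],
  [-1,0,6,0,10],
  [-1,0,9,0,10],
  [-1,0,9,0,10],
])

```text
clock: 41.45
position: [584.7, 345.7, 23.8]
ee_rot: [[-0.998, 0.061, -0.0], [0.061, 0.998, -0.0], [0.0, -0.0, -1.0]]
ft_force: [-0.3, -0.2, -0.0]
opening: 23.5
grasp_force: 30.6
```

apply_moves([
  [0,0,0.8,0,10],
  [0,0,0.8,0,10],
  [0,0,0.8,0,44],
  [0,0,0.8,0,44],
  [0,0,0.8,0,44],
  [0,0,-20,0,44],
  [0,0,-60,0,44],
  [0,0,-100,0,44],
])

```text
clock: 42.45
position: [584.6, 345.5, 124.6]
ee_rot: [[-0.998, 0.061, -0.001], [0.061, 0.998, -0.0], [0.001, -0.001, -1.0]]
ft_force: [0.5, 0.3, 0.0]
opening: 44.3
grasp_force: 0.0
```

```bash
python3 -c "
from h import *
pulls();x,y=pt(MO,-50,0);go(x,y,80,5.9)"
```

```text
scene [([582.0, 347.0, 6.0], 0.69), ([538.0, -7.0, 26.0], 0.68), ([490.0, 266.0, 4.0], 0.57)]
top [([529.0, -9.0, 23.0], 0.76), ([586.0, 348.0, 2.0], 0.75), ([583.0, 261.0, 4.0], 0.63), ([483.0, 265.0, 6.0], 0.56)]
t 42.65 p [585.1 345.9 124.6] F [-0.  -0.7  0.7] open 44.4
[[-0.998, 0.061, 0.001], [0.061, 0.998, 0.001], [-0.001, 0.001, -1.0]]
go [33.4, -354.3, 44.2] spin -9.39 q7 0.95
```

apply_moves([
  [6,-60,0,-4,44],
  [12,-120,0,-9.4,44],
  [18,-180,0,-9.4,44],
  [24,-240,0,-9.4,44],
  [29,-300,0,-9.4,44],
  [33,-354,0,-9.4,46],
  [33,-354,20,-9.4,46],
  [33,-354,44,-9.4,46],
  [33,-354,44,-9.4,46],
  [33,-354,44,-9.4,46],
])

```text
clock: 43.9
position: [530.2, -5.5, 79.8]
ee_rot: [[-0.995, -0.103, -0.001], [-0.103, 0.995, -0.0], [0.001, 0.0, -1.0]]
ft_force: [0.8, 0.2, 0.4]
opening: 46.0
grasp_force: 0.0
```

```bash
python3 -c "
from h import *
x,y=pt(MO,-50,0);go(x,y,40.5,5.9)"
```

```text
t 43.9 p [530.2  -5.5  79.8] F [0.8 0.2 0.4] open 46.0
[[-0.995, -0.103, -0.001], [-0.103, 0.995, -0.0], [0.001, 0.0, -1.0]]
go [-0.1, -0.2, 39.3] spin 0.03 q7 1.58
```

apply_moves([
  [0,0,20,0,46],
  [0,0,35,0,46],
  [0,0,39,0,46],
  [0,0,39,0,46],
  [0,0,39,0,10],
  [0,0,39,0,10],
  [0,0,39,0,10],
  [0,0,39,0,10],
  [0,0,39,0,10],
])

```text
clock: 45.02
position: [530.6, -5.7, 41.4]
ee_rot: [[-0.995, -0.103, 0.001], [-0.103, 0.995, -0.0], [-0.001, -0.0, -1.0]]
ft_force: [-2.1, 1.1, 6.2]
opening: 23.3
grasp_force: 30.5
```

apply_moves([
  [0,0,-10,0,10],
  [0,0,-25,0,10],
  [0,0,-50,0,10],
  [0,0,-80,0,10],
  [0,0,-80,0,10],
])

```text
clock: 45.65
position: [531.8, -5.6, 123.7]
ee_rot: [[-0.995, -0.103, 0.005], [-0.103, 0.995, 0.0], [-0.005, -0.0, -1.0]]
ft_force: [1.4, -0.8, -0.5]
opening: 23.5
grasp_force: 29.8
```

```bash
python3 -c "
from h import *
x,y=pt(TR,-48,40);go(x,y,35,-3.45)"
```

```text
t 45.65 p [531.8  -5.6 123.7] F [ 1.4 -0.8 -0.5] open 23.5
[[-0.995, -0.103, 0.005], [-0.103, 0.995, 0.0], [-0.005, -0.0, -1.0]]
go [5.6, 359.2, 88.6] spin 9.35 q7 1.59
```

apply_moves([
  [1,60,0,3,10],
  [2,120,0,6,10],
  [3,180,0,9.4,10],
  [4,240,0,9.4,10],
  [5,300,0,9.4,10],
  [6,359,0,9.4,10],
  [6,359,20,9.4,10],
  [6,359,60,9.4,10],
  [6,359,86,9.4,10],
  [6,359,86,9.4,10],
])

```text
clock: 46.9
position: [485.9, 349.8, 32.9]
ee_rot: [[-0.998, 0.061, -0.004], [0.061, 0.998, -0.003], [0.003, -0.003, -1.0]]
ft_force: [-0.5, -0.4, -0.1]
opening: 23.3
grasp_force: 29.8
```

```bash
python3 -c "
from h import *
pulls();x,y=pt(TR,-48,40);go(x,y,24,-3.45)"
```

```text
scene [([582.0, 262.0, 7.0], 0.72), ([488.0, 349.0, 13.0], 0.54), ([489.0, 265.0, 7.0], 0.54), ([583.0, 348.0, 7.0], 0.54)]
top [([589.0, 347.0, 5.0], 0.93), ([585.0, 257.0, 1.0], 0.78), ([485.0, 265.0, 6.0], 0.55), ([486.0, 350.0, 18.0], 0.49), ([465.0, 142.0, -4.0], 0.42)]
t 47.1 p [488.1 351.3  36.1] F [ 0.3  0.4 -0.5] open 23.3
[[-0.998, 0.061, 0.002], [0.061, 0.998, 0.001], [-0.001, 0.001, -1.0]]
go [-1.7, -0.1, 12.1] spin -0.05 q7 0.86
```

apply_moves([
  [-1,0,6,0,10],
  [-1,0,10,0,10],
  [-1,0,12.5,0,10],
  [-1,0,12.5,0,10],
  [-1,0,12.5,0,44],
  [-1,0,12.5,0,44],
  [-1,0,12.5,0,44],
  [-1,0,-20,0,44],
  [-1,0,-60,0,44],
  [-1,0,-100,0,44],
])

```text
clock: 48.35
position: [488.2, 350.6, 135.7]
ee_rot: [[-0.998, 0.061, -0.0], [0.061, 0.998, -0.0], [0.0, -0.0, -1.0]]
ft_force: [0.4, 0.5, 0.5]
opening: 43.9
grasp_force: 0.0
```

apply_moves([
  [0,0,-60,0,0],
  [-40,-60,-80,0,0],
  [-80,-120,-80,0,0],
  [-100,-180,-80,0,0],
  [-100,-240,-80,0,0],
  [-100,-300,-80,0,0],
  [-100,-360,-80,0,0],
  [-100,-360,-80,0,0],
])

```text
clock: 49.35
position: [565.5, -20.3, 214.9]
ee_rot: [[-0.998, 0.068, -0.0], [0.068, 0.998, -0.002], [0.0, -0.002, -1.0]]
ft_force: [-0.2, 0.0, -0.4]
opening: -0.2
grasp_force: 0.0
```

```bash
python3 - <<'E'
from h import *
pulls();scale('scene');scale('top')
for n,f,sl in(('top',4,np.s_[160:310,100:345]),('scene',3.2,np.s_[185:335,190:435])):
    im=shot(n)['image'][:,:,::-1][sl]
    if n=='top': a=cv2.resize(im,(784,300))
    else: a=np.vstack([a,cv2.resize(shot(n)['image'][215:300,410:550,::-1],(784,300),interpolation=cv2.INTER_CUBIC)])
cv2.imwrite('pics/c7.png',a)
x,y=pt(CON,-8,-35);go(x,y,90,-3.45)
E
```

```text
scene [([490.0, 349.0, 5.0], 0.67), ([583.0, 348.0, 3.0], 0.61), ([490.0, 269.0, 7.0], 0.55), ([582.0, 261.0, 7.0], 0.55)]
top [([582.0, 261.0, 3.0], 0.9), ([487.0, 350.0, 4.0], 0.74), ([593.0, 348.0, 6.0], 0.73), ([485.0, 263.0, 4.0], 0.59)]
scene {'red': array([-21.8, -50.2, 152. ]), 'green': array([-21.5, -56.7,  97. ]), 'blue': array([  8.5, -56.1, 199. ])}
clicks 2.95 abs 2.37
top {'red': array([-16.7, -48.6, 118. ]), 'green': array([-17.9, -57.5,  74. ]), 'blue': array([ 12.2, -56.9, 126. ])}
clicks 3.2 abs 3.22
t 49.8 p [566.4 -13.1 214.7] F [ 0.  -0.2 -0.6] open 0.2
[[-0.998, 0.059, -0.0], [0.059, 0.998, 0.0], [0.0, 0.0, -1.0]]
go [71.3, -345.1, 124.6] spin 0.09 q7 1.51
```

View pics/c7.png

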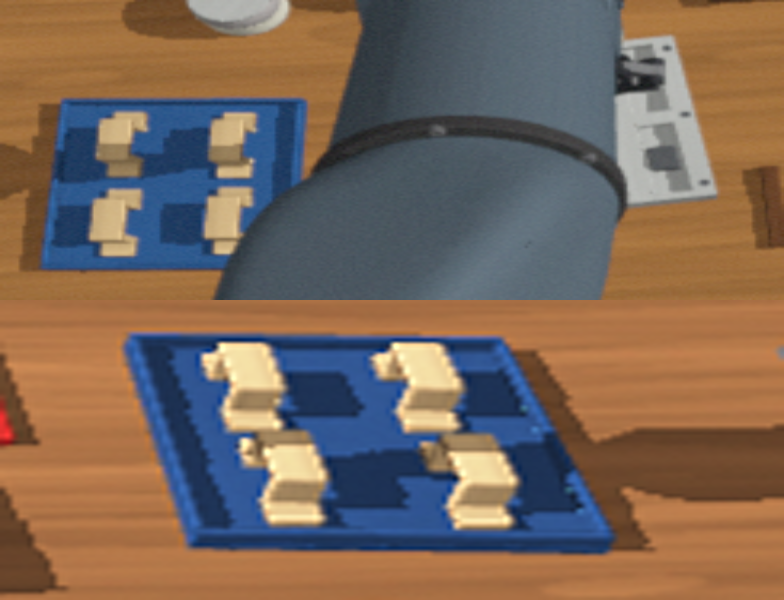

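All four pulls stand upright on the tray floor. In the lower view they are at about (255,380), (425,380), (290,480) and (480,480). The last step is rolling the wheel up to blue.

apply_moves([
  [20,-60,0,0,0],
  [40,-120,0,0,0],
  [60,-180,0,0,0],
  [71,-240,10,0,0],
  [71,-300,20,0,0],
  [71,-345,60,0,0],
  [71,-345,100,0,0],
  [71,-345,124,0,0],
  [71,-345,124,0,0],
  [71,-345,124,0,0],
])

```text
clock: 51.05
position: [475.2, -354.7, 91.8]
ee_rot: [[-0.998, 0.06, 0.001], [0.06, 0.998, -0.001], [-0.001, -0.001, -1.0]]
ft_force: [0.2, 0.1, 0.7]
opening: 0.3
grasp_force: 0.0
```

```bash
python3 -c "
from h import *
x,y=pt(CON,-8,-35);go(x,y,78,-3.45)"
```

```text
t 51.05 p [ 475.2 -354.7   91.8] F [0.2 0.1 0.7] open 0.3
[[-0.998, 0.06, 0.001], [0.06, 0.998, -0.001], [-0.001, -0.001, -1.0]]
go [0.4, 1.2, 13.8] spin 0.0 q7 2.18
```

apply_moves([
  [0,1,10,0,0],
  [0,1,13,0,0],
  [0,1,14.5,0,0],
  [0,1,14.5,0,0],
])

```text
clock: 51.55
position: [475.5, -353.5, 77.8]
ee_rot: [[-0.998, 0.06, 0.002], [0.06, 0.998, -0.0], [-0.002, -0.0, -1.0]]
ft_force: [-1.1, 3.3, 12.6]
opening: -0.3
grasp_force: 6.7
```

apply_moves([
  [-2,0,0,0,0],
  [-4,0,0,0,0],
  [-6,0,0,0,0],
  [-8,0,0,0,0],
  [-10,0,0,0,0],
  [-12,0,0,0,0],
  [-14,0,0,0,0],
  [-14,0,0,0,0],
  [-14,0,-10,0,0],
])

```text
clock: 52.68
position: [488.5, -354.3, 86.5]
ee_rot: [[-0.998, 0.06, -0.0], [0.06, 0.998, 0.0], [0.0, 0.0, -1.0]]
ft_force: [0.8, -0.6, -0.1]
opening: -0.1
grasp_force: 0.0
```

```bash
python3 -c "
from h import *
st();scale('scene')"
```

```text
t 52.67 p [ 488.5 -354.3   86.5] F [ 0.8 -0.6 -0.1] open -0.1
[[-0.998, 0.06, -0.0], [0.06, 0.998, 0.0], [0.0, 0.0, -1.0]]
scene {'red': array([ -6.3, -50. , 162. ]), 'green': array([-21.4, -56.8, 102. ]), 'blue': array([  8.5, -56.1, 205. ])}
clicks 5.53 abs 4.95
```

apply_moves([
  [14,0,0,0,0],
  [14,0,6,0,0],
  [14,0,9,0,0],
  [14,0,9.7,0,0],
  [14,0,9.7,0,0],
])

```text
clock: 53.35
position: [475.5, -353.9, 77.8]
ee_rot: [[-0.998, 0.061, 0.002], [0.061, 0.998, -0.001], [-0.002, -0.001, -1.0]]
ft_force: [-1.4, 1.8, 16.8]
opening: -0.1
grasp_force: 8.4
```

apply_moves([
  [-2,0,0,0,0],
  [-4,0,0,0,0],
  [-6,0,0,0,0],
  [-8,0,0,0,0],
  [-10,0,0,0,0],
  [-12,0,0,0,0],
  [-12.5,0,0,0,0],
  [-12.5,0,0,0,0],
  [-12.5,0,-10,0,0],
])

```text
clock: 54.48
position: [486.9, -354.2, 86.2]
ee_rot: [[-0.998, 0.061, -0.001], [0.061, 0.998, 0.001], [0.001, 0.001, -1.0]]
ft_force: [0.2, -0.3, -0.6]
opening: 0.4
grasp_force: 0.0
```

apply_moves([
  [0,0,-50,0,0],
  [-20,50,-110,0,0],
  [-50,110,-130,0,0],
  [-80,170,-130,0,0],
  [-80,230,-130,0,0],
  [-80,290,-130,0,0],
  [-80,330,-130,0,0],
  [-80,330,-130,0,0],
])

```text
clock: 55.48
position: [587.1, -23.1, 216.1]
ee_rot: [[-0.999, 0.052, -0.001], [0.052, 0.999, 0.003], [0.001, 0.003, -1.0]]
ft_force: [-0.0, 0.2, 0.4]
opening: -0.1
grasp_force: 0.0
```

```bash
python3 -c "
from h import *
scale('scene');scale('top');pulls()
x,y=pt(CON,-4,-35);go(x,y,90,-3.45)"
```

```text
scene {'red': array([  8.8, -48.5, 213. ]), 'green': array([-21.5, -56.5, 102. ]), 'blue': array([  8.6, -56.5, 183. ])}
clicks 8.03 abs 7.47
top {'red': array([ 12.8, -49.4, 104. ]), 'green': array([-17.9, -57.6,  73. ]), 'blue': array([ 12.2, -56.7, 132. ])}
clicks 8.1 abs 8.13
scene [([582.0, 261.0, 3.0], 0.82), ([491.0, 352.0, 4.0], 0.8), ([585.0, 348.0, 4.0], 0.72)]
top [([589.0, 349.0, 4.0], 0.89), ([487.0, 350.0, 4.0], 0.64), ([482.0, 266.0, 2.0], 0.63), ([582.0, 261.0, 3.0], 0.54)]
t 55.77 p [586.7 -31.8 216.5] F [-0.7 -0.4 -0.1] open 0.1
[[-0.998, 0.063, -0.0], [0.063, 0.998, -0.001], [0.0, -0.001, -1.0]]
go [87.2, -328.1, 126.8] spin -0.19 q7 1.56
```

The wheel reads 8.0 to 8.1 in both cameras, so it is on blue. One last look, then I hand in.

```bash
python3 -c "
from h import *
shot('scene','final')"
```

```text
(no output)
```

View pics/final.png

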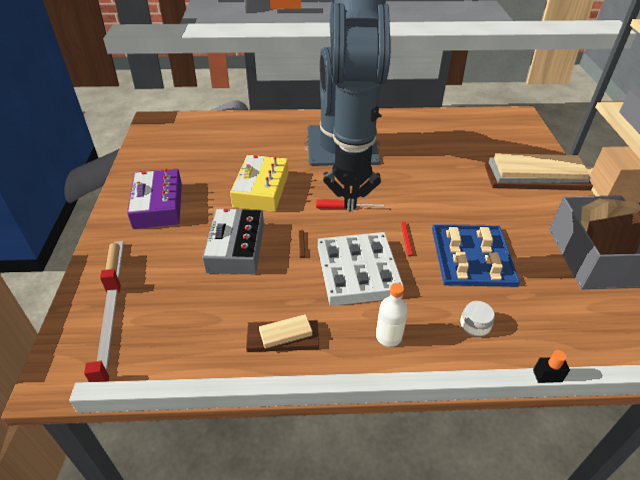

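The mould at (360,268) is empty, four pulls stand in the tray at (475,252), and the toggles on the console at (235,240) are folded. The bystanders have not moved.

```bash
python3 -c "
from cell import env
print(env.close_job())"
```

```text
the job is handed in; nothing more can be done
None
```

I handed the job in at about 56 s: the wheel went to green, the toggles went off, all four pulls stand in the tray, and the wheel is on blue (about click 8.1). The wheel was nearer click 3.4 when I swept the toggles, so I trimmed it to about 3.2 before lifting any pull. The hand-in returned no verdict.

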